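# Rock the sorting gate over and feed the balls down the other chute

### The arm

A 6-joint arm with a two-finger parallel gripper is mounted at the origin on the work surface. World frame = base frame: x ahead of the robot, y to its left, z up, the work surface at z = 0. Lengths are in m, angles in rad, forces in N, time in s.
With the tool pointing down it reaches from about 0.3 to 0.75 m from the base axis. Payload 8.5 kg.
Tool frame: the origin (TCP) lies on the mounting face of the last link; the fingertips stand 166 mm ahead of it and the grasp point (between the pads) lies 147 mm ahead of it; z points along the fingers, y is the direction in which the jaws open and shut (so a half turn about z gives the same grasp; the last joint's range is limited). The gripper opens to 88 mm and grips with 3 to 60 N. Pads are 18 mm wide; open, the fingers measure 123 mm over their backs; the gripper's body (75 mm by 187 mm) begins 45 mm behind the grasp point.
Start: joints at [-1.391, 0.381, 1.297, -0, 1.464, -0.215], TCP at [0.212, -0.508, 0.405] pointing down, gripper open.
Joint ranges: [-3.11, 3.11], [-0.89, 2.33], [0.22, 2.48], [-1.42, 4.56], [0.17, 2.85], [-2.88, 2.88]. Speed limits (rad/s): [2.39, 2.39, 3.14, 3.14, 3.14, 3.14].

### API

Orientations are given as a 3x3 rotation matrix whose columns are the frame's x, y, z axes.
In Python, from station import env gives the robot as it stands.
- The arm moves only by the shell command python3 -m inch 'ROWS' [OPENING] [FORCE]. ROWS is text: rows parted by semicolons, each of 4 numbers parted by spaces: the shift along the tool's x, y, z as a fraction of full scale, then the turn about the tool's z as a fraction of full scale. In form: tx ty tz roll; .... A call has 1 to 12 rows; each row shifts and turns the commanded pose from where the row before left it, along the tool's axes as they then stand; what a row does not reach is not made up. Full scale, the value 1, is 40 mm for a shift and 0.08 rad for a turn. A row lasts 1/12 s, in which the tool goes at most 41.7 mm and 7.16 degrees, less where a joint would pass 70% of its speed; a pose out of reach is approached as far as the arm can. A call with a number of a shift or a turn outside -1 to 1 is refused whole. A call with a gripper value outside its range is refused whole. OPENING is the opening, from 0 (shut) to 1 (fully open), set as the call begins (- or left out, the last holds). The fingers move at their own pace and stop on an object; FORCE is the grip in N (left out, the last holds). Time passes only in rows, so rows that do not move let the fingers close. It gives the time, the measured TCP pose, the force and the opening at its end, in the units of the state.
- env.read_state(): the state, without advancing time (a new reading comes with each control period).
- env.capture(name): name is "scene" or "side" or "wrist"; returns the picture (400x640x3 uint8, red, green, blue); there is no depth.
- env.camera_info(name): a dict with "mtx" (3x3 intrinsics, pixels), "D" ([k1, k2, p1, p2, k3] as OpenCV has them; the pictures are not rectified), "rvec" (rotation vector, rad) and "tvec" (3), from world to camera coordinates, as OpenCV has them; the wrist camera has in their place "hand_eye" (4x4, takes a point from camera to tool coordinates, whose origin is the TCP and whose axes are the flange's). Camera axes: x right, y down, z forward; pixel columns grow to the right and rows downward; lengths in m; the calibration is good to about 2 mm. A picture is of the moment at which its call begins: read the wrist's pose just before it. camera_info takes no time and is no camera call.
- env.job_done(): hands the job in, once; it reports no verdict.
Trained networks look in the newest picture that a camera, given by its name, has taken for a name from the list of things; names that differ only in an ending like _2 or _b are one class to them, and where a whole thing is asked for, a point or a joint stands for the part that bears it (a point fixed in the world has none). Each returns a list of dicts, best first, with "confidence" (0 to 1); they miss things now and then, are a little off and sometimes report something else, mostly with a low value. They report only what shows in the picture. A call takes as long as a camera call. They do not tell look-alikes from the thing itself.
- env.spot_in(target, camera): "point" ([x, y, z] in m, in the coordinates of the camera as it stood for that picture, good to about 4 mm: the middle of the surface that is visible of it).
- env.mark_of(target, camera): "point" ([x, y, z] in m, in the coordinates of the camera as it stood for that picture, good to about 4 mm: a listed point, or the origin of a listed thing).
The state is a dict: "time_s": time; "joint_pos": joint angles; "joint_velocities": joint speeds; "tau": joint torques, N m; "position": TCP position; "ee_rot": TCP orientation; "wrist_force": force on the tool from outside, world axes, zero at the start; "ft_torque": the same for the moment, N m; "gripper_width": opening from 0.0 (shut) to 1.0 (fully open).
Only numpy, scipy, OpenCV 4.12 (cv2) and the standard library are available. Lean on these libraries where they do the work, as an engineer would, in place of code of your own. Each camera call takes 0.05 s, during which the arm holds its last target. There are 200 camera calls.

### The job

With the fingertips, press down the raised red pedal of the seesaw gate so that the gate rocks over and lies fully the other way. Then push the two waiting steel balls from behind, off the end of their rod track, so that both roll down the chute that was closed before and come to rest in its tray. Do not lift or carry the balls, and leave the pipe offcut, the spray can and the brush standing or lying where they are.

Things in the scene. Friction and masses are not known exactly. Their poses are not given: they have to be found in the camera images.
- stand: Fixed steel sorting stand, anywhere and turned on the bench. Origin on the bench right under the gate's pivot; x points away from the robot, from ball track to gate (the way balls are pushed), y left, z up. Pivot axis along x, 120 mm up. On each side a chute leads from the gate's end (y = 133 mm) down to an open tray: green left (+y), orange right (-y), out to y = 322 mm
- gate (a joint): Tilt (rad) of the seesaw gate: yellow trough 260 mm long in y, 50 mm wide, with a heavy steel weight above the pivot (top 209 mm up). +0.22: fully over, left end raised, right end low, feeds the orange tray; -0.22: left low, feeds the green tray. It starts fully over on either side; about 1.2 N on the raised pedal starts it, and past level it falls over and stays by itself
- pedal_left (a point): Centre of the top face of the left red pedal of the gate: a plate 55 mm (x) by 50 mm (y), at x = 57 mm, y = 115 mm of the stand, on the far side of the trough. It is about 156 mm up when raised, 106 mm when low; press from above. The frame tilts with the gate
- pedal_right (a point): The same for the right pedal, at x = 57 mm, y = -115 mm of the stand
- track_end (a point): Gate end of the ball track (stand x = -26 mm), midway between its two 10 mm steel rods (centres at y = -14 and 14 mm), level with their tops, 149 mm up. From the stop bar the rods rise 6 mm to here, so balls roll back when let go. A ball whose centre has passed this point drops 17 mm into the middle of the gate and rolls to its low side
- stop_bar (a point): Middle of the top of the red cross bar behind the balls: stand x = -122 mm, 152 mm up, 8 mm thick, 68 mm wide in y, with posts under its ends. Fingertips that push the rear ball must pass above it
- ball_rear: Polished, oiled steel ball, 40 mm diameter, origin at its centre, about 0.11 kg; nearest the robot, waiting on the track against the rear stop, centre 160 mm up and 101 mm before the pivot. Pushing it pushes the other ball on ahead; it must itself be pushed until its centre is past the track end
- ball_front: Steel ball, the same, resting against the first, centre 163 mm up and 61 mm before the pivot
- tray_left (a point): Centre of the inner floor of the green tray, inside 122 mm (x) by 112 mm (y); walls 50 mm high to the chute, 70 mm at the sides, 100 mm outside
- tray_right (a point): The same for the orange tray
- pipe_offcut: Bystander: upright copper pipe ring, 42 mm diameter, 65 mm high, origin at the centre of its underside; leave alone
- spray_can: Bystander: upright can, 52 mm diameter, 130 mm high, origin at the centre of its underside; leave alone
- brush: Bystander: hand brush lying beyond the gate, under 40 mm high; leave alone
Things that resemble listed ones, but are neither listed nor needed, are in the scene too. Leave any black, blue or purple look-alike of the ball_rear alone.

How it is judged:
On the way, in this order (a step that is already met when the one before it is completed fails the run):
1. the gate lies fully over on the other side, both balls still waiting on the track (distance of pedal_left from where it was at the start of the episode above 0.026 m and (value of joint gate below -0.2 rad or value of joint gate above 0.2 rad) and x of each of ball_rear, ball_front in the frame of stand below -0.04 m and z of each of ball_rear, ball_front in the frame of stand above 0.15 m), for 0.2 s.
2. both balls have rolled down the newly opened chute into its tray (((value of joint gate below -0.18 rad and x of ball_rear in the frame of stand between -0.062 and 0.062 m and y of ball_rear in the frame of stand between 0.205 and 0.32 m and z of each of ball_rear, ball_front in the frame of stand below 0.05 m and x of ball_front in the frame of stand between -0.062 and 0.062 m and y of ball_front in the frame of stand between 0.205 and 0.32 m) or (value of joint gate above 0.18 rad and x of ball_rear in the frame of stand between -0.062 and 0.062 m and y of ball_rear in the frame of stand between -0.32 and -0.205 m and z of each of ball_rear, ball_front in the frame of stand below 0.05 m and x of ball_front in the frame of stand between -0.062 and 0.062 m and y of ball_front in the frame of stand between -0.32 and -0.205 m))), for 0.2 s.
At the end, for the whole second after the job is handed in: The gate lies fully over on the side opposite to its start (beyond 0.18 rad, left pedal more than 26 mm from its start), and both balls lie at rest (under 50 mm/s) on the floor of the tray on the gate's low side (distance of pedal_left from where it was at the start of the episode above 0.026 m and ((value of joint gate below -0.18 rad and x of ball_rear in the frame of stand between -0.062 and 0.062 m and y of ball_rear in the frame of stand between 0.205 and 0.32 m and z of each of ball_rear, ball_front in the frame of stand below 0.05 m and x of ball_front in the frame of stand between -0.062 and 0.062 m and y of ball_front in the frame of stand between 0.205 and 0.32 m) or (value of joint gate above 0.18 rad and x of ball_rear in the frame of stand between -0.062 and 0.062 m and y of ball_rear in the frame of stand between -0.32 and -0.205 m and z of each of ball_rear, ball_front in the frame of stand below 0.05 m and x of ball_front in the frame of stand between -0.062 and 0.062 m and y of ball_front in the frame of stand between -0.32 and -0.205 m)) and linear speed of each of ball_rear, ball_front below 0.05 m/s); the robot touches nothing.
It fails at once if a ball is carried: the fingers touch it more than 60 mm to the side of the track's line ((contact force between the fingers and ball_rear above 0.5 N and (y of ball_rear in the frame of stand above 0.06 m or y of ball_rear in the frame of stand below -0.06 m)) or (contact force between the fingers and ball_front above 0.5 N and (y of ball_front in the frame of stand above 0.06 m or y of ball_front in the frame of stand below -0.06 m))).
It fails at once if a ball is lifted (its centre more than 195 mm above the bench, some 33 mm above where it waits) (height (world z) of any of ball_rear, ball_front above 0.195 m).
It fails at once if a bystander is moved by more than 30 mm or tipped (distance of any of pipe_offcut, spray_can, brush from where it was at the start of the episode above 0.03 m or angle between any of pipe_offcut, spray_can's own z axis and vertical above 0.5 rad).
It also fails if it takes over 48 s, if anything falls off the work surface, if the arm or the gripper's body presses on something with over 40 N, if the wrist force passes 120 N, or if a joint passes its speed limit or range.

## Working session

There is one attempt and no reset: what is moved stays moved. The work goes in short steps, Python scripts to look and compute and a shell command to move; the robot and the scene stay as the last step left them, time stands still between calls to the robot, and variables do not carry over. Pictures are saved under pics/ and viewed, about 8 in all and at most 12, crops included, and the job is handed in when it is done.

```bash
ls; mkdir -p pics; cat > h.py <<'E'
import numpy as np, cv2
from station import env
def T(cam, st=None):
    i=env.camera_info(cam); M=np.eye(4)
    if "hand_eye" in i:
        st=st or env.read_state(); B=np.eye(4); B[:3,:3]=st["ee_rot"]; B[:3,3]=st["position"]
        return B@np.array(i["hand_eye"])
    R=cv2.Rodrigues(np.array(i["rvec"],float))[0]; M[:3,:3]=R.T; M[:3,3]=-R.T@np.array(i["tvec"],float).ravel(); return M
def snap(cam,name):
    M=T(cam); im=env.capture(cam); cv2.imwrite(f"pics/{name}.png",im[:,:,::-1]); return M
def find(M,cam,names,f="mark_of"):
    for n in names:
        for d in getattr(env,f)(n,cam)[:3]:
            print(cam,n,round(d["confidence"],2),np.round((M@np.r_[d["point"],1])[:3],4))
E
python3 - <<'E'
from h import *
print(env.read_state())
for c in("scene","side"):
    M=snap(c,c+"0"); find(M,c,["stand","pedal_left","pedal_right","track_end","stop_bar","ball_rear","ball_front","tray_left","tray_right","spray_can","pipe_offcut","brush"])
E
```

```text
pics
{'time_s': 0.0, 'joint_pos': array([-1.39128520e+00,  3.81232296e-01,  1.29826933e+00, -2.10118136e-05,
        1.46361392e+00, -2.15324154e-01]), 'joint_velocities': array([-0.00105698,  0.00171992,  0.00075415,  0.00048362,  0.00143543,
        0.0010092 ]), 'tau': array([ 2.32203034e-03, -4.37925303e+01, -2.24553734e+01,  7.14518130e-02,
        3.52466223e-02, -8.40480948e-05]), 'position': array([ 0.21153765, -0.50765024,  0.4041152 ]), 'ee_rot': array([[ 9.23059110e-01,  3.84658023e-01, -2.92464930e-04],
       [ 3.84658013e-01, -9.23057950e-01,  1.49468622e-03],
       [ 3.04980966e-04, -1.49218271e-03, -9.99998840e-01]]), 'wrist_force': array([0.18641024, 0.63159717, 1.7230714 ]), 'ft_torque': array([-0.01642295,  0.00232121,  0.03208634]), 'gripper_width': 1.0012756768527389}
scene stand 0.78 [0.5758 0.1211 0.0013]
scene pedal_left 0.91 [0.6403 0.2322 0.1573]
scene pedal_right 0.89 [0.6363 0.0052 0.1085]
scene pedal_right 0.58 [0.6388 0.2296 0.1563]
scene track_end 0.83 [0.5483 0.122  0.1502]
scene stop_bar 0.75 [0.4577 0.1271 0.1534]
scene ball_rear 0.55 [0.48   0.1278
[... 455 characters left out ...]
edal_right 0.72 [0.5898 0.381  0.0091]
side track_end 0.88 [0.5545 0.1274 0.1481]
side track_end 0.42 [ 4.584e-01 -7.610e-02  4.000e-04]
side stop_bar 0.73 [0.457  0.1277 0.1488]
side ball_rear 0.74 [0.3745 0.0114 0.0209]
side ball_rear 0.68 [0.4817 0.1259 0.1614]
side ball_rear 0.68 [0.3669 0.086  0.0217]
side ball_front 0.61 [0.5224 0.1232 0.1629]
side tray_left 0.71 [0.5178 0.1241 0.1645]
side tray_left 0.56 [0.5888 0.3829 0.0069]
side tray_left 0.26 [0.4554 0.1259 0.1521]
side tray_right 0.86 [ 0.5743 -0.1453  0.0077]
side tray_right 0.54 [0.5876 0.3835 0.0114]
side spray_can 0.59 [ 0.4599 -0.0785 -0.0037]
side pipe_offcut 0.7 [0.4695 0.2991 0.0011]
side brush 0.69 [0.762  0.0906 0.0015]
```

```bash
python3 - <<'E'
import numpy as np
from scipy.optimize import least_squares
L=[((57,115),(.6403,.2322)),((57,115),(.6462,.2258)),((57,-115),(.6363,.0052)),((57,-115),(.6371,.0068)),((-26,0),(.5483,.122)),((-26,0),(.5545,.1274)),((-122,0),(.4577,.1271)),((-122,0),(.457,.1277)),((-101,0),(.48,.1278)),((-101,0),(.4817,.1259)),((-61,0),(.519,.125)),((-61,0),(.5224,.1232)),((0,263),(.587,.3849)),((0,263),(.5888,.383)),((0,-263),(.5712,-.1362)),((0,-263),(.5743,-.1453)),((0,0),(.5758,.1211)),((0,0),(.5831,.1223))]
a=np.array([l[0] for l in L])/1e3;b=np.array([l[1] for l in L])
def f(p):
    c,s=np.cos(p[2]),np.sin(p[2]); return (a@np.array([[c,s],[-s,c]])+p[:2]-b).ravel()
r=least_squares(f,[.58,.12,0],loss='soft_l1',f_scale=.004);print(r.x,np.round(r.fun.reshape(-1,2)*1e3,1).tolist())
E
python3 -c "
import cv2,numpy as np
a=cv2.imread('pics/scene0.png');b=cv2.imread('pics/side0.png')
cv2.imwrite('pics/c0.png',np.vstack([cv2.resize(a,(480,300)),cv2.resize(b,(480,300))]))"
```

```text
[ 0.58080458  0.12210952 -0.03167747] [[1.1, 3.0], [-4.8, 9.4], [-2.2, 0.2], [-3.0, -1.4], [6.5, 0.9], [0.3, -4.5], [1.2, -1.1], [1.9, -1.7], [-0.1, -2.5], [-1.8, -0.6], [0.8, -1.0], [-2.6, 0.8], [2.1, 0.1], [0.3, 2.0], [1.3, -4.6], [-1.8, 4.5], [5.0, 1.0], [-2.3, -0.2]]
```

View pics/c0.png

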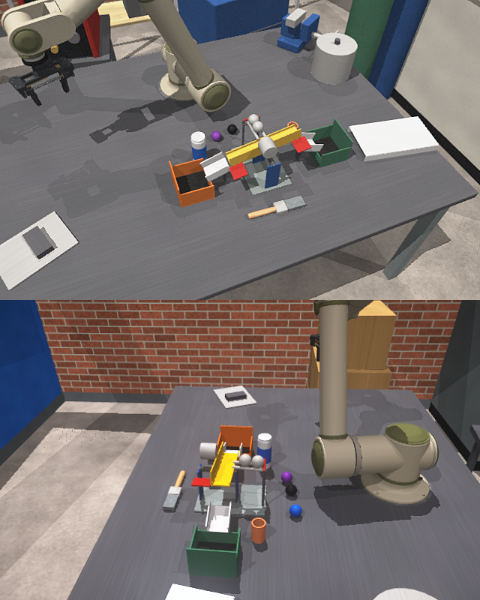

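Left pedal is raised, so I press the left one; the pictures show the stand at about (0.581, 0.122), yaw −0.03, with look-alike balls (blue, black, purple) on the bench at side-view pixels ~(290,490). I close the fingers and turn the tool first.

```bash
python3 -m inch '0 0 -0.3 -1;0 0 -0.3 -1;0 0 0 -1;0 0 0 -1;0 0 0 -1;0 0 0 -1;0 0 0 -1;0 0 0 -1;0 0 0 -1;0 0 0 -1;0 0 0 -1;0 0 0 -1' 0 20; python3 -m inch '0 0 0 -1;0 0 0 -1;0 0 0 -0.3;0 0 0 0'
```

```text
time_s: 2.3
position: [0.2115, -0.5077, 0.4288]
ee_rot: [[0.21, 0.978, 0.0], [0.978, -0.21, 0.0], [0.0, -0.0, -1.0]]
wrist_force: [-0.8, -1.1, 0.3]
gripper_width: 0.119
time_s: 2.63
position: [0.2115, -0.5077, 0.4287]
ee_rot: [[0.033, 0.999, 0.0], [0.999, -0.033, 0.0], [0.0, 0.0, -1.0]]
wrist_force: [0.8, -0.1, 0.2]
gripper_width: 0.006
```

```bash
python3 -m inch '0.86 0.46 0 0;0.86 0.46 0 0;0.86 0.46 0 0;0.86 0.46 0 0;0.86 0.46 0 0;0.86 0.46 0 0;0.86 0.46 0 0;0.86 0.46 0 0;0.86 0.46 0 0;0.86 0.46 0 0;0.86 0.46 0 0;0.86 0.46 0 0'; python3 -m inch '0.86 0.46 0 0;0.86 0.46 0 0;0.86 0.46 0 0;0.86 0.46 0 0;0.86 0.46 0 0;0.86 0.46 0 0;0.86 0.46 0 0;0.86 0.46 0 0;0.43 0.23 0 0;0 0 0 0;0 0 0 0'
python3 - <<'E'
from h import *
M=snap("wrist","w1"); find(M,"wrist",["pedal_left","track_end","stop_bar","ball_rear","ball_front","tray_left","pipe_offcut"])
E
```

```text
time_s: 3.63
position: [0.4459, -0.1002, 0.429]
ee_rot: [[0.034, 0.999, 0.001], [0.999, -0.034, -0.0], [-0.0, 0.001, -1.0]]
wrist_force: [1.2, -1.9, 0.1]
gripper_width: 0.004
time_s: 4.55
position: [0.6113, 0.1858, 0.4281]
ee_rot: [[0.032, 0.999, -0.001], [0.999, -0.032, -0.0], [-0.0, -0.001, -1.0]]
wrist_force: [-0.8, -0.0, 0.5]
gripper_width: 0.006
wrist pedal_left 0.68 [0.6437 0.2291 0.1595]
wrist stop_bar 0.72 [0.4605 0.1241 0.1532]
wrist ball_rear 0.75 [0.358  0.1915 0.021 ]
wrist ball_rear 0.68 [0.4814 0.1306 0.1588]
wrist ball_rear 0.59 [0.3665 0.0852 0.0192]
wrist pipe_offcut 0.74 [ 0.4727  0.2975 -0.0029]
```

View pics/w1.png

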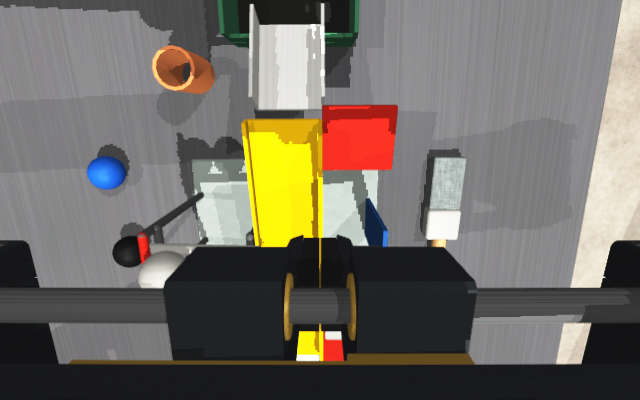

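```bash
python3 - <<'E'
from h import *
i=env.camera_info("wrist");M=T("wrist")
for uv,z in[((360,138),.156),((322,105),.162),((397,105),.162),((322,169),.151),((395,170),.151)]:
    p=cv2.undistortPoints(np.array([[uv]],float),np.array(i["mtx"]),np.array(i["D"])).ravel()
    d=M[:3,:3]@np.r_[p,1];print(uv,np.round(M[:3,3]+d*(z-M[2,3])/d[2],4))
print(env.read_state()["position"])
E
```

```text
(360, 138) [0.6436 0.2305 0.156 ]
(322, 105) [0.6156 0.2553 0.162 ]
(397, 105) [0.6695 0.2536 0.162 ]
(322, 169) [0.6142 0.2069 0.151 ]
(395, 170) [0.6718 0.2043 0.151 ]
[0.61093977 0.18445059 0.42908451]
```

```bash
python3 -m inch '0.44 0.27 0 0;0.44 0.27 0 0;0.44 0.27 0 0;0 0 0.5 0;0 0 0.5 0;0 0 0.5 0;0 0 0.5 0;0 0 0.3 0;0 0 0 0;0 0 0 0'; python3 -m inch '0 0 0.15 0;0 0 0.15 0;0 0 0.15 0;0 0 0.15 0;0 0 0.15 0;0 0 0.15 0;0 0 0.15 0;0 0 0.15 0;0 0 0.15 0'
```

```text
time_s: 5.78
position: [0.6453, 0.2366, 0.3368]
ee_rot: [[0.032, 0.999, -0.001], [0.999, -0.032, -0.0], [-0.0, -0.001, -1.0]]
wrist_force: [-0.2, 0.4, 0.6]
gripper_width: 0.005
time_s: 6.53
position: [0.6452, 0.2368, 0.282]
ee_rot: [[0.032, 0.999, -0.0], [0.999, -0.032, -0.0], [-0.0, -0.0, -1.0]]
wrist_force: [-0.2, 0.8, 0.2]
gripper_width: 0.002
```

Tip at 0.116 with no force, so the gate should have fallen over. I lift and check.

```bash
python3 -m inch '0 0 0 0;0 0 0 0;0 0 -0.8 0;0 0 -0.8 0;0 0 -0.8 0;0 0 -0.8 0;0 0 -0.6 0;0 0 0 0'
python3 - <<'E'
from h import *
for c in("scene","side"):
    M=snap(c,c+"1"); find(M,c,["pedal_left","pedal_right","ball_front","ball_rear","stop_bar","track_end"])
a=cv2.imread('pics/scene1.png')[120:320,200:500];b=cv2.imread('pics/side1.png')[160:400,180:480]
cv2.imwrite('pics/c1.png',np.hstack([cv2.resize(a,(400,300)),cv2.resize(b,(400,300))]))
E
```

```text
time_s: 7.2
position: [0.6445, 0.2368, 0.4414]
ee_rot: [[0.032, 0.999, 0.011], [0.999, -0.032, 0.002], [0.002, 0.011, -1.0]]
wrist_force: [-0.3, 0.1, 0.3]
gripper_width: 0.004
scene pedal_left 0.86 [0.6373 0.2377 0.1044]
scene pedal_right 0.74 [0.6361 0.0103 0.1546]
scene ball_front 0.61 [0.5184 0.1268 0.1652]
scene ball_rear 0.67 [0.4803 0.1261 0.1603]
scene ball_rear 0.46 [0.3812 0.018  0.023 ]
scene ball_rear 0.44 [0.3652 0.0903 0.0207]
scene stop_bar 0.76 [0.4568 0.127  0.1524]
scene track_end 0.95 [0.5519 0.1231 0.1491]
side pedal_left 0.86 [0.6419 0.2327 0.107 ]
side pedal_right 0.71 [0.6363 0.0062 0.1587]
side pedal_right 0.37 [0.5194 0.1252 0.161 ]
side pedal_right 0.2 [0.644  0.2306 0.1051]
side ball_front 0.71 [0.5206 0.1253 0.1659]
side ball_rear 0.76 [0.4773 0.1254 0.1605]
side ball_rear 0.76 [0.3666 0.0897 0.0226]
side ball_rear 0.55 [0.3748 0.0117 0.0199]
side stop_bar 0.67 [0.455  0.1236 0.1501]
side track_end 0.67 [0.5543 0.1243 0.1493]
```

View pics/c1.png

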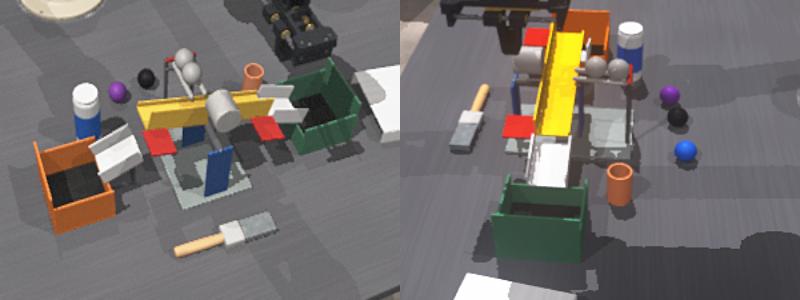

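The gate lies over to the green side with both balls still on the track (crop pixels ~(185,65) left, (605,68) right). Now turn 90° and go behind the rear ball.

```bash
python3 -m inch '0 0 0 1;0 0 0 1;0 0 0 1;0 0 0 1;0 0 0 1;0 0 0 1;0 0 0 1;0 0 0 1;0 0 0 1;0 0 0 1;0 0 0 1;0 0 0 1'; python3 -m inch '0 0 0 1;0 0 0 1;0 0 0 1;0 0 0 1;0 0 0 1;0 0 0 1;0 0 0 1;0 0 0 0.6;0 0 0 0;0 0 0 0'; python3 -m inch '-0.72 0.42 0 0;-0.72 0.42 0 0;-0.72 0.42 0 0;-0.72 0.42 0 0;-0.72 0.42 0 0;-0.72 0.42 0 0;-0.72 0.42 0 0;0 0 0 0;0 0 0 0'
python3 - <<'E'
from h import *
M=snap("wrist","w2"); find(M,"wrist",["track_end","stop_bar","ball_rear","ball_front"])
print(env.read_state()["position"])
E
```

```text
time_s: 8.9
position: [0.6452, 0.2369, 0.4347]
ee_rot: [[0.839, 0.544, -0.0], [0.544, -0.839, 0.0], [0.0, -0.0, -1.0]]
wrist_force: [0.3, -0.3, -0.2]
gripper_width: 0.006
time_s: 9.73
position: [0.6452, 0.2369, 0.4347]
ee_rot: [[1.0, -0.028, -0.0], [-0.028, -1.0, -0.0], [-0.0, 0.0, -1.0]]
wrist_force: [-0.8, 0.4, 0.5]
gripper_width: 0.011
time_s: 10.48
position: [0.4393, 0.1248, 0.4355]
ee_rot: [[1.0, -0.029, 0.001], [-0.029, -1.0, 0.0], [0.001, -0.0, -1.0]]
wrist_force: [-0.0, -0.3, 0.7]
gripper_width: 0.008
wrist track_end 0.65 [0.5565 0.125  0.15  ]
wrist stop_bar 0.77 [0.4615 0.1269 0.1525]
wrist ball_rear 0.9 [0.3657 0.0825 0.0168]
wrist ball_rear 0.84 [0.4796 0.1302 0.1608]
wrist ball_rear 0.59 [0.3821 0.0179 0.0196]
wrist ball_front 0.71 [0.518  0.1203 0.1593]
[0.44105537 0.12546419 0.43449443]
```

View pics/w2.png

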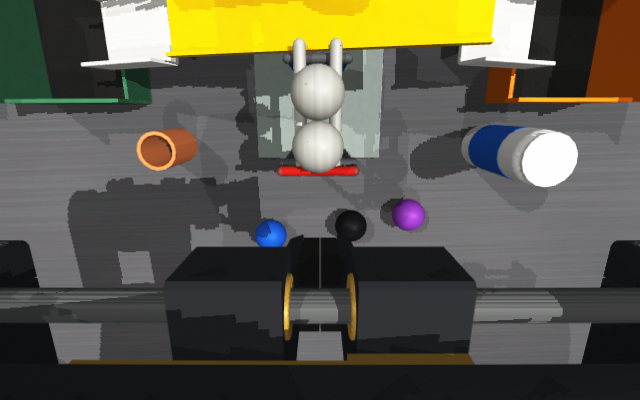

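Fingers are in line with the track (balls at columns ~318, finger seam 320). Descend to tip height ~159 mm, then push.

```bash
python3 -m inch '0 0 0.5 0;0 0 0.5 0;0 0 0.5 0;0 0 0.5 0;0 0 0.4 0;0 0 0.2 0;0 0 0.13 0;0 0 0 0;0 0 0 0'; python3 -m inch '0.1 0 0 0;0.1 0 0 0;0.1 0 0 0;0.1 0 0 0;0.1 0 0 0;0.1 0 0 0;0.1 0 0 0;0.1 0 0 0;0.1 0 0 0;0.1 0 0 0;0.1 0 0 0'
python3 - <<'E'
from h import *
M=snap("side","s3"); find(M,"side",["ball_rear","ball_front"])
cv2.imwrite('pics/s3c.png',cv2.resize(cv2.imread('pics/s3.png')[140:400,200:480],(700,560)[::1]))
E
```

```text
time_s: 11.48
position: [0.4406, 0.1252, 0.326]
ee_rot: [[1.0, -0.029, 0.001], [-0.029, -1.0, 0.0], [0.001, -0.0, -1.0]]
wrist_force: [0.0, -0.6, 0.4]
gripper_width: -0.001
time_s: 12.4
position: [0.4846, 0.1239, 0.3255]
ee_rot: [[1.0, -0.029, -0.0], [-0.029, -1.0, 0.0], [-0.0, -0.0, -1.0]]
wrist_force: [-0.9, 0.4, 0.1]
gripper_width: -0.0
side ball_rear 0.68 [0.3682 0.0891 0.02  ]
side ball_rear 0.61 [0.5129 0.1237 0.1628]
side ball_rear 0.59 [0.3579 0.1883 0.0209]
side ball_front 0.48 [0.5533 0.1214 0.1631]
side ball_front 0.38 [0.5151 0.1236 0.1613]
```

View pics/s3c.png

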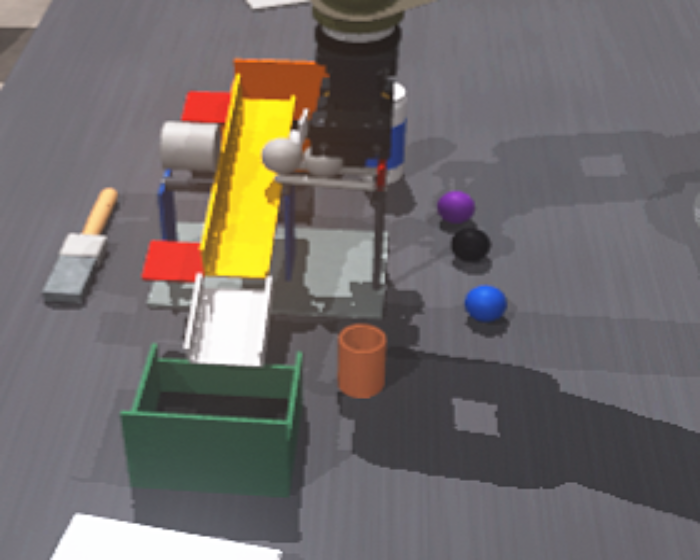

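Front ball is at the track end (crop pixel ~(282,155)), the rear one follows. Continue past the end.

```bash
python3 -m inch '0.1 0 0 0;0.1 0 0 0;0.1 0 0 0;0.1 0 0 0;0.1 0 0 0;0.1 0 0 0;0.1 0 0 0;0.1 0 0 0;0.1 0 0 0;0.1 0 0 0;0.1 0 0 0;0.1 0 0 0'; python3 -m inch '0 0 0 0;0 0 0 0;0 0 0 0;0 0 0 0;0 0 0 0;0 0 0 0;0 0 0 0;0 0 0 0;0 0 0 0;0 0 0 0;0 0 0 0;0 0 0 0'
python3 - <<'E'
from h import *
M=snap("side","s4"); find(M,"side",["ball_rear","ball_front"])
M=snap("scene","c4"); find(M,"scene",["ball_rear","ball_front","pedal_left"])
a=cv2.imread('pics/c4.png')[120:320,200:500];b=cv2.imread('pics/s4.png')[160:400,180:480]
cv2.imwrite('pics/c4c.png',np.hstack([cv2.resize(a,(400,300)),cv2.resize(b,(400,300))]))
E
```

```text
time_s: 13.55
position: [0.5326, 0.1225, 0.3256]
ee_rot: [[1.0, -0.029, 0.0], [-0.029, -1.0, -0.0], [0.0, 0.0, -1.0]]
wrist_force: [0.3, 0.1, 0.1]
gripper_width: 0.005
time_s: 14.55
position: [0.5322, 0.1225, 0.3255]
ee_rot: [[1.0, -0.029, 0.0], [-0.029, -1.0, 0.0], [0.0, -0.0, -1.0]]
wrist_force: [-0.7, 0.1, -0.7]
gripper_width: 0.005
side ball_rear 0.59 [0.3577 0.1872 0.0191]
side ball_rear 0.58 [ 0.4587 -0.0786 -0.0025]
side ball_rear 0.54 [0.5902 0.374  0.0258]
scene ball_rear 0.73 [0.378  0.0162 0.021 ]
scene ball_rear 0.45 [0.3653 0.0896 0.0191]
scene ball_rear 0.41 [0.5914 0.3766 0.0287]
scene ball_front 0.57 [0.4567 0.1272 0.1497]
scene ball_front 0.42 [0.5919 0.4211 0.0293]
scene pedal_left 0.63 [0.6372 0.2343 0.1049]
```

View pics/c4c.png

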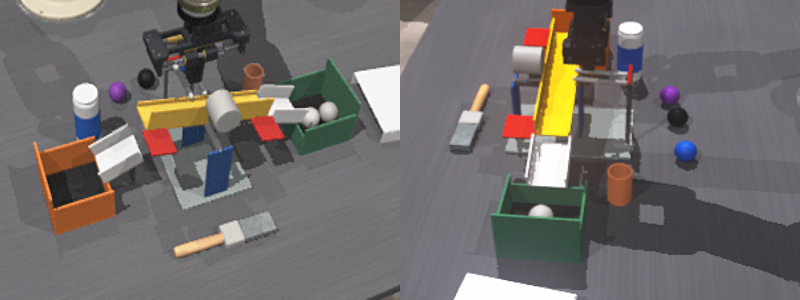

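Both balls are in the green tray (left crop ~(310,117) and (328,112)). I lift clear, let them settle and check again.

```bash
python3 -m inch '0 0 -0.3 0;0 0 -0.5 0;0 0 -0.6 0;0 0 -0.6 0;0 0 -0.6 0;0 0 -0.3 0;0 0 0 0;0 0 0 0;0 0 0 0;0 0 0 0;0 0 0 0;0 0 0 0'; python3 -m inch '0 0 0 0;0 0 0 0;0 0 0 0;0 0 0 0;0 0 0 0;0 0 0 0;0 0 0 0;0 0 0 0;0 0 0 0;0 0 0 0;0 0 0 0;0 0 0 0'
python3 - <<'E'
from h import *
for k in (1,2):
    M=snap("scene",f"e{k}"); find(M,"scene",["ball_front"],"spot_in"); find(M,"scene",["ball_rear","pedal_left","pedal_right"])
a,b=[cv2.imread(f'pics/{n}.png').astype(int)[160:240,380:480] for n in("c4","e2")]
print("tray change",np.abs(a-b).max(2).max(),(np.abs(a-b).max(2)>30).sum())
cv2.imwrite('pics/ec.png',cv2.resize(cv2.imread('pics/e2.png')[150:250,370:490],(600,500)))
E
```

```text
time_s: 15.9
position: [0.5323, 0.1225, 0.4409]
ee_rot: [[1.0, -0.029, -0.001], [-0.029, -1.0, -0.0], [-0.001, 0.0, -1.0]]
wrist_force: [0.3, -0.7, -0.3]
gripper_width: 0.004
time_s: 16.9
position: [0.5322, 0.1225, 0.4415]
ee_rot: [[1.0, -0.029, -0.0], [-0.029, -1.0, 0.0], [-0.0, -0.0, -1.0]]
wrist_force: [-0.3, 0.4, -0.3]
gripper_width: 0.004
scene ball_front 0.61 [0.5975 0.4142 0.0388]
scene ball_rear 0.69 [0.3785 0.0144 0.0219]
scene ball_rear 0.65 [0.5937 0.3753 0.0266]
scene ball_rear 0.63 [0.3645 0.0912 0.0196]
scene pedal_left 0.74 [0.6346 0.2373 0.1049]
scene pedal_right 0.68 [0.6357 0.0077 0.1571]
scene ball_front 0.45 [0.6007 0.4158 0.0408]
scene ball_front 0.44 [0.6071 0.1035 0.0636]
scene ball_front 0.36 [0.6019 0.3737 0.0392]
scene ball_rear 0.69 [0.3781 0.0178 0.0219]
scene ball_rear 0.66 [0.5921 0.3776 0.0237]
scene ball_rear 0.66 [0.3641 0.0859 0.0185]
scene pedal_left 0.81 [0.6392 0.2355 0.1057]
scene pedal_right 0.64 [0.6318 0.0079 0.1555]
tray change 62 276
```

View pics/ec.png

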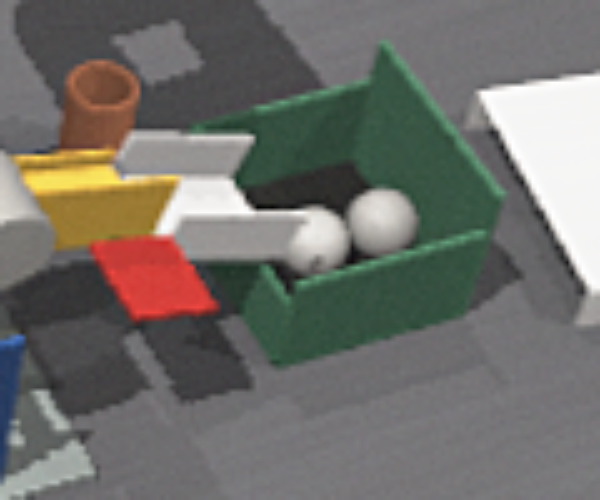

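```bash
python3 -m inch '0 0 0 0;0 0 0 0;0 0 0 0;0 0 0 0;0 0 0 0;0 0 0 0;0 0 0 0;0 0 0 0;0 0 0 0;0 0 0 0;0 0 0 0;0 0 0 0' >/dev/null
python3 - <<'E'
from h import *
snap("scene","e3")
a,b=[cv2.imread(f'pics/{n}.png').astype(int)[160:240,380:480] for n in("e2","e3")]
n=(np.abs(a-b).max(2)>30).sum();print("changed px",n)
if n<10: print(env.job_done())
E
```

```text
changed px 0
the job is handed in; nothing more can be done
None
```

The gate is rocked over and both steel balls lie in the green (left) tray. I handed the job in at about 18 s.

I pressed the raised left pedal with closed fingertips until the gate fell over by itself. I then turned the tool, passed above the stop bar and pushed the rear ball until both dropped into the gate and rolled down the left chute. Last, I lifted clear.

What the last checks showed:
- **Gate:** left pedal at about 105 mm (raised 157 mm at the start) and right pedal at about 156 mm, so it lies fully over to the left.
- **Balls:** both on the tray floor. One is at about y = 0.25 m in the stand's frame, the other at about 0.29–0.30 m. Two pictures about 1 s apart showed no change in the tray.
- **Bystanders:** the pipe offcut, can and brush looked undisturbed in the pictures. I did not measure their positions again at the end.
- **Disagreements:** the detectors also reported the black and purple balls and a few false hits as balls, so I identified the two balls from the pictures. One comparison, taken before and after lifting the arm, showed some changed pixels around the tray. I put that down to the arm's shadow or late settling, and the final comparison showed none.

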